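# Line up the hallway flashlights by height

## Task

Line the four aluminium flashlights up by height on the oak strip, one on the middle of each round felt pad: the tallest on the pad next to the small oak box, then getting shorter pad by pad away from it. Stand each one lens-down, as it stands now, knock none over, and leave the glass doorknob where it is.

Things in the scene. Friction and masses are not known exactly. Their poses are not given: they have to be found in the camera images.
- light_l_center (a point): centre (half-way up, 57.5 mm above its foot) of the tallest of four loose silver aluminium flashlights: 115 mm tall, standing on its wide lens end, tail up. Lens head 47 mm across up to 25 mm from the foot, tapering to a straight round barrel 31 mm across from 34 mm up to the tail; a tiny toggle switch on the barrel's side, 40 mm up. Own z axis points from lens to tail (up). All four begin on the bench, z = 0.
- light_m_center (a point): centre (half-way up, 50 mm above its foot) of the second tallest of four loose silver aluminium flashlights: 100 mm tall, standing on its wide lens end, tail up. Lens head 42 mm across up to 22 mm from the foot, tapering to a straight round barrel 28 mm across from 30 mm up to the tail; a tiny toggle switch on the barrel's side, 35 mm up. Own z axis points from lens to tail (up). All four begin on the bench, z = 0.
- light_s_center (a point): centre (half-way up, 42.5 mm above its foot) of the second shortest of four loose silver aluminium flashlights: 85 mm tall, standing on its wide lens end, tail up. Lens head 37 mm across up to 19 mm from the foot, tapering to a straight round barrel 25 mm across from 26 mm up to the tail; a tiny toggle switch on the barrel's side, 30 mm up. Own z axis points from lens to tail (up). All four begin on the bench, z = 0.
- light_xs_center (a point): centre (half-way up, 35 mm above its foot) of the shortest of four loose silver aluminium flashlights: 70 mm tall, standing on its wide lens end, tail up. Lens head 32 mm across up to 15 mm from the foot, tapering to a straight round barrel 22 mm across from 21 mm up to the tail; a tiny toggle switch on the barrel's side, 24 mm up. Own z axis points from lens to tail (up). All four begin on the bench, z = 0.
- pad_a_top (a point): centre of the top face of one of four identical round grey felt pads, 58 mm across, 3 mm thick, fixed 90 mm apart in a straight row along a low oak strip (360 x 78 mm, 12 mm high), so that its top is 15 mm above the bench. Which pad has which place in the row changes from start to start
- pad_b_top (a point): centre of the top face of one of four identical round grey felt pads, 58 mm across, 3 mm thick, fixed 90 mm apart in a straight row along a low oak strip (360 x 78 mm, 12 mm high), so that its top is 15 mm above the bench. Which pad has which place in the row changes from start to start
- pad_c_top (a point): centre of the top face of one of four identical round grey felt pads, 58 mm across, 3 mm thick, fixed 90 mm apart in a straight row along a low oak strip (360 x 78 mm, 12 mm high), so that its top is 15 mm above the bench. Which pad has which place in the row changes from start to start
- pad_d_top (a point): centre of the top face of one of four identical round grey felt pads, 58 mm across, 3 mm thick, fixed 90 mm apart in a straight row along a low oak strip (360 x 78 mm, 12 mm high), so that its top is 15 mm above the bench. Which pad has which place in the row changes from start to start
- oak_box: small closed oak box with a little swing door, 80 x 110 mm (lid 94 x 122 mm) and 114 mm high, fixed on the bench just past one end of the strip, in line with the row (about 135 mm from the nearest pad's centre); at either end, from start to start. Origin at the centre of its underside
- glass_knob_center (a point): centre of a spare glass doorknob on a brass foot, 56 mm across and 60 mm tall, loose on the bench among the flashlights (centre 30 mm up); to be left alone
There are look-alikes about, which are no part of the job. Leave any brown look-alike of the part that bears light_l_center alone.

How it is judged:
By the outcome, as a careful person would: the job done as asked, in the order asked, and still so for the second after the job is handed in, with the robot touching nothing.
It also fails if it takes over 109 s, if anything falls off the work surface, if the arm or the gripper's body presses on something with over 40 N, if the wrist force passes 120 N, or if a joint passes its speed limit or range.

## Robot

A 6-joint arm with a two-finger parallel gripper is mounted at the origin on the work surface. World frame = base frame: x ahead of the robot, y to its left, z up, the work surface at z = 0. Lengths are in m, angles in degrees, forces in N, time in s.
With the tool pointing down it reaches from about 0.4 to 0.825 m from the base axis. Payload 7 kg.
Tool frame: the origin (TCP) lies midway between the tips of the shut fingers; the grasp point (between the pads) lies 19 mm behind it (r.grasp_offset is the distance from the TCP to the grasp point, in m); z points along the fingers, x is the direction in which the jaws open and shut, and the axes are right-handed (so a half turn about z gives the same grasp; the last joint's range is limited). The gripper opens to 88 mm and grips with 3 to 60 N. Pads are 19 mm wide; open, the fingers measure 130 mm over their backs; the gripper's body (78 mm by 193 mm) begins 47 mm behind the grasp point.
Start: joints at [-48.868, 20.546, 0.682, 0, -70.136, -16.507], TCP at [0.281, -0.614, 0.227] pointing down, gripper open.
Joint ranges: [-176.03, 176.03], [-82.01, 121.73], [-58.28, 71.71], [-173.87, 95.51], [-174.79, -0.11], [-173.66, 173.66]. Speed limits (degrees/s): [136.94, 136.94, 172.46, 180, 180, 180].

## Interface

Orientations are given as [roll, pitch, yaw] about the fixed x, y, z axes, in that order (R = Rz(yaw) Ry(pitch) Rx(roll)).
In Python, from plant import r gives the robot as it stands.
- The arm moves only by the tool step_arm, never from a script. Its argument "deltas" is a list of rows, each a list of 7 numbers: the turn, a rotation vector about the tool's x, y, z in rad, then the shift along the tool's x, y, z in mm, then the opening, from -1 (shut) to 1 (fully open), so that 0 is half open. In form: [[ax, ay, az, x, y, z, grip], ...]. A call has 1 to 10 rows; each row shifts and turns the pose as measured when the row begins, along the tool's axes as they then stand; what a row does not reach is not made up. A row lasts 1/10 s, in which the tool goes at most 50 mm and 8.59 degrees, less where a joint would pass 70% of its speed; a pose out of reach is approached as far as the arm can. A call with a gripper value outside its range is refused whole. The fingers move at their own pace and stop on an object; "squeeze" is the grip in N (left out, the last holds). Time passes only in rows, so rows that do not move let the fingers close. It gives the time, the measured TCP pose, the force and the opening at its end, in the units of the state.
- r.get_state(): the state, without advancing time (a new reading comes with each control period).
- r.capture(name): name is "side" or "top"; returns the picture (384x512x3 uint8, red, green, blue); there is no depth.
- r.camera_info(name): a dict with "vertical_fov" (degrees; the focal length in pixels is half the picture's height over the tangent of half this angle, whatever the lens; pixels are square), "cx", "cy" (the principal point, pixels), "k1" (the pictures are not rectified: a ray, as slopes to the right and down, at radius r is drawn at 1 + k1 r^2 times it, then the intrinsics apply), "view" (4x4, takes a point from world to camera coordinates). Camera axes: x right, y down, z forward; pixel columns grow to the right and rows downward; lengths in m; the calibration is good to about 2 mm. A picture is of the moment at which its call begins. camera_info takes no time and is no camera call.
- r.close_job(): hands the job in, once; it reports no verdict.
The state is a dict: "time_s": time; "joints": joint angles; "qd": joint speeds; "joint_torque": joint torques, N m; "tcp_pos": TCP position; "eef_rot": TCP orientation; "contact_force": force on the tool from outside, world axes, zero at the start; "moment": the same for the moment, N m; "gripper_width": finger opening in m.
Only numpy, scipy, OpenCV 4.12 (cv2) and the standard library are available. Lean on these libraries where they do the work, as an engineer would, in place of code of your own. Each camera call takes 0.05 s, during which the arm holds its last target.

## Working session

There is one attempt and no reset: what is moved stays moved. The work goes in short steps, Python scripts to look and compute and a tool call to move; the robot and the scene stay as the last step left them, time stands still between calls to the robot, and variables do not carry over. Pictures are saved under pics/ and viewed, and the job is handed in when it is done.

Besides the shell and the picture viewer there is one more tool, called after "Emit:" as name([rows], argument=value, ...), one row to a line, values as JSON. step_arm: Moves the arm, as the interface text tells. Its arguments: {"type":"object","properties":{"deltas":{"type":"array","items":{"type":"array","items":{"type":"number"}}},"squeeze":{"type":"number"}},"required":["deltas"]}

```bash
mkdir -p pics; ls; python3 - <<'E'
from plant import r
import cv2
for n in("side","top"):
    im=r.capture(n); cv2.imwrite(f"pics/{n}0.png",im[:,:,::-1])
    print(n,r.camera_info(n))
print(r.get_state())
E
```

```text
pics
side {'vertical_fov': 51.680863385038265, 'cx': 250.75790713849216, 'cy': 192.79202948390275, 'k1': -0.03227468641764312, 'view': array([[ 0.9992719 , -0.03494503, -0.01531404, -0.53460854],
       [-0.03441407, -0.65224899, -0.75722317,  0.02997934],
       [ 0.01647262,  0.75719885, -0.65297668,  0.85635909],
       [ 0.        ,  0.        ,  0.        ,  1.        ]])}
top {'vertical_fov': 42.33719585600127, 'cx': 261.7062169038228, 'cy': 186.0628413231279, 'k1': -0.1771970710798067, 'view': array([[-0.00815493, -0.99995464, -0.00492043, -0.03960711],
       [-0.99073852,  0.00874653, -0.1355016 ,  0.53998587],
       [ 0.13553849,  0.00376985, -0.99076491,  1.07619409],
       [ 0.        ,  0.        ,  0.        ,  1.        ]])}
{'time_s': 0.1, 'joints': array([-4.88673938e+01,  2.05877424e+01,  6.40988713e-01, -1.78937662e-02,
       -7.01356376e+01, -1.65069038e+01]), 'qd': array([-0.06725739, -0.12073384,  0.14197279, -0.04107905, -0.02852525,
       -0.00327022]), 'joint_torque': array([ 6.18360718e-04, -5.84162486e+01,  2.93752670e+01,  7.01551527e+00,
        1.01989068e-02, -3.63406184e-05]), 'tcp_pos': array([ 0.2810712 , -0.61323547,  0.22572617]), 'eef_rot': array([-1.79992717e+02, -8.37756685e-02,  1.14619605e+02]), 'contact_force': array([ 0.59007977,  0.69844788, -0.39790581]), 'moment': array([-0.00042981,  0.03579691,  0.01066586]), 'gripper_width': 0.08765561429050418}
```

View pics/side0.png

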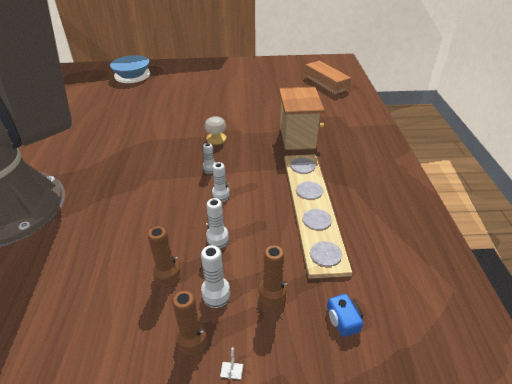

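View pics/top0.png

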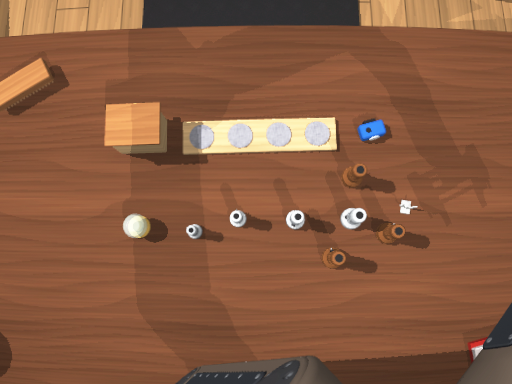

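The side view shows the box at (300,118), at the far end of the strip, with pads at (326,253), (317,219), (309,190) and (303,164). The four silver lights run from (215,275), the tallest, to (208,158), the shortest. There are brown look-alikes at (163,255), (188,320) and (273,275), and the knob is at (215,130). In the top view the silver lights are at (353,217), (296,219), (238,218) and (195,231).

```bash
cat > h.py <<'E'
import numpy as np, cv2, math
from plant import r
def K(n):
    c=r.camera_info(n); f=192/math.tan(math.radians(c["vertical_fov"]/2)); return c,f
def ray(n,u,v):
    c,f=K(n); d=np.array([(u-c["cx"])/f,(v-c["cy"])/f]); p=d.copy()
    for _ in range(30): p=d/(1+c["k1"]*(p@p))
    V=np.array(c["view"]); R=V[:3,:3]; o=-R.T@V[:3,3]
    return o,R.T@np.array([p[0],p[1],1])
def onplane(n,u,v,z):
    o,d=ray(n,u,v); return o+d*(z-o[2])/d[2]
def proj(n,P):
    c,f=K(n); V=np.array(c["view"]); q=V[:3,:3]@np.array(P)+V[:3,3]; p=q[:2]/q[2]; p=p*(1+c["k1"]*(p@p)); return p*f+[c["cx"],c["cy"]]
E
python3 - <<'E'
from h import *
im=cv2.imread("pics/top0.png"); s=cv2.imread("pics/side0.png")
c=cv2.resize(im[185:255,170:420],None,fx=3.2,fy=3.2,interpolation=cv2.INTER_CUBIC)
cv2.imwrite("pics/c1.png",c)
c=cv2.resize(s[130:310,185:350],None,fx=3.2,fy=3.2,interpolation=cv2.INTER_CUBIC)
cv2.imwrite("pics/c2.png",c)
# masks: low saturation
for n,I in(("top",im),("side",s)):
    hsv=cv2.cvtColor(I,cv2.COLOR_BGR2HSV)
    m=((hsv[:,:,1]<70)&(hsv[:,:,2]>70)).astype(np.uint8)
    k,l,st,ce=cv2.connectedComponentsWithStats(m)
    for i in range(1,k):
        if 40<st[i,4]<3000 and 60<st[i,1]<320: print(n,st[i],ce[i].round(1))
E
```

```text
top [ 189  120  146   29 2779] [260.  134.1]
top [399 200  19  14 157] [405.8 206.5]
top [230 209  17  18 216] [237.8 218.3]
top [340 208  27  22 418] [352.2 217.6]
top [286 210  19  20 279] [294.8 219.3]
top [123 214  24  24 436] [134.1 225.3]
top [186 224  17  15 188] [194.2 231. ]
side [112  67  38  16 236] [132.5  77.2]
side [  0  77  15  40 149] [ 4.7 96.6]
side [205 116  21  18 305] [214.8 124.7]
side [  0 120   7  20  63] [  2.  129.6]
side [ 201  143   30  165 2990] [214.9 235.1]
side [290 157  26  17 328] [302.6 165.1]
side [296 174  27  26 447] [309.3 188.8]
side [302 200  30  30 551] [316.5 217.7]
side [305 231  37  36 742] [323.8 252.5]
side [352 301   9  14  42] [356.4 306.5]
side [328 310  14  26 122] [333.5 318.6]
```

View pics/c1.png

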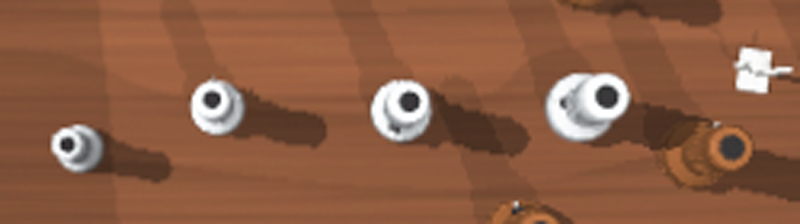

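View pics/c2.png

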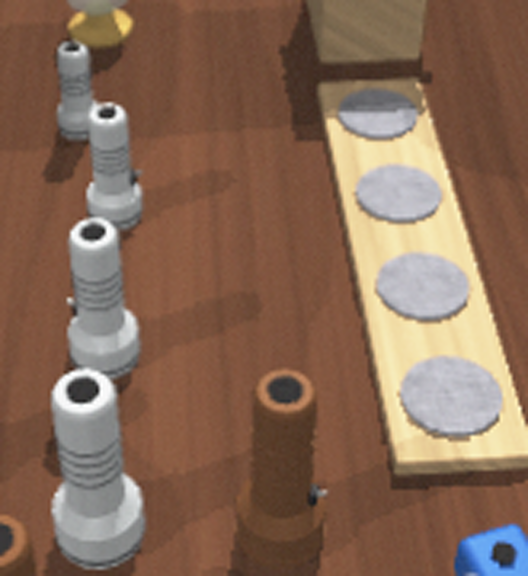

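The crops show four silver lights with dark tail discs, and the brown ones are clearly separate. I'll locate the tail discs and pads in both views.

```bash
python3 - <<'E'
from h import *
im=cv2.imread("pics/top0.png"); s=cv2.imread("pics/side0.png")
H=dict(l=.115,m=.100,s=.085,xs=.070)
guess={"top":dict(l=(359.5,215),m=(298,217),s=(236,216),xs=(191,230)),"side":dict(l=(211,252),m=(214,203),s=(218.5,165.5),xs=(207.5,145))}
C={}
for n,I in(("top",im),("side",s)):
    g=cv2.cvtColor(I,cv2.COLOR_BGR2GRAY).astype(float)
    for k,(u,v) in guess[n].items():
        a=5 if k!='xs' else 4
        Y,X=np.mgrid[int(v)-a:int(v)+a+1,int(u)-a:int(u)+a+1]
        w=np.clip(130-g[Y,X],0,None); rr=(X-u)**2+(Y-v)**2; w[rr>a*a]=0
        c=((w*X).sum()/w.sum(),(w*Y).sum()/w.sum()); C[n,k]=c
        print(n,k,np.round(c,1),onplane(n,*c,H[k]).round(4))
# pads
P={"top":[(202,136),(240,135.5),(278.5,134),(317,133)],"side":[(303,164),(309,190),(317,219),(326,253)]}
for n,I in(("top",im),("side",s)):
    hsv=cv2.cvtColor(I,cv2.COLOR_BGR2HSV)
    m=((hsv[:,:,1]<75)&(hsv[:,:,2]>50)).astype(np.uint8)
    m=cv2.morphologyEx(m,cv2.MORPH_OPEN,np.ones((5,5),np.uint8))
    k,l,st,ce=cv2.connectedComponentsWithStats(m)
    for u,v in P[n]:
        i=l[int(v),int(u)]
        if i:
            e=cv2.fitEllipse(np.argwhere(l==i)[:,::-1][cv2.convexHull(np.argwhere(l==i)[:,::-1].astype(np.int32),returnPoints=False).ravel()].astype(np.float32))
            print(n,(u,v),st[i],np.round(e[0],1),np.round(e[1],1),onplane(n,*e[0],.015).round(4))
for n in("top","side"):
    print(n,onplane(n,*dict(top=(137,226),side=(215,127))[n],.035).round(3))
cv2.imwrite("pics/c3.png",cv2.resize(im[90:250,100:420],None,fx=2.5,fy=2.5,interpolation=cv2.INTER_CUBIC))
E
```

```text
top l [359.3 214.7] [ 0.4668 -0.2472  0.115 ]
top m [297.7 216.3] [ 0.4662 -0.1195  0.1   ]
top s [235.9 215.7] [0.4698 0.0112 0.085 ]
top xs [190.5 229.8] [0.441  0.1104 0.07  ]
side l [210.5 251.6] [ 0.467 -0.249  0.115]
side m [213.6 202.2] [ 0.466  -0.1206  0.1   ]
side s [218.3 164.2] [0.4696 0.013  0.085 ]
side xs [207.  143.6] [0.44   0.1134 0.07  ]
top (202, 136) [ 189  119  145   30 2925] [260.8 134.9] [ 35.7 153.7] [ 0.6626 -0.0431  0.015 ]
top (240, 135.5) [ 189  119  145   30 2925] [260.8 134.9] [ 35.7 153.7] [ 0.6626 -0.0431  0.015 ]
top (278.5, 134) [ 189  119  145   30 2925] [260.8 134.9] [ 35.7 153.7] [ 0.6626 -0.0431  0.015 ]
top (317, 133) [ 189  119  145   30 2925] [260.8 134.9] [ 35.7 153.7] [ 0.6626 -0.0431  0.015 ]
side (303, 164) [291 157  24  17 326] [302.6 165. ] [16.1 25.3] [0.66   0.0935 0.015 ]
side (309, 190) [296 181  27  19 431] [309.2 188.6] [21.5 27.7] [0.663  0.0074 0.015 ]
side (317, 219) [302 202  30  28 561] [317.1 216.3] [28.  29.1] [ 0.6661 -0.0793  0.015 ]
side (326, 253) [310 241  32  26 671] [325.5 253. ] [26.1 32.6] [ 0.666  -0.1755  0.015 ]
top [0.451 0.238 0.035]
side [0.451 0.242 0.035]
```

View pics/c3.png

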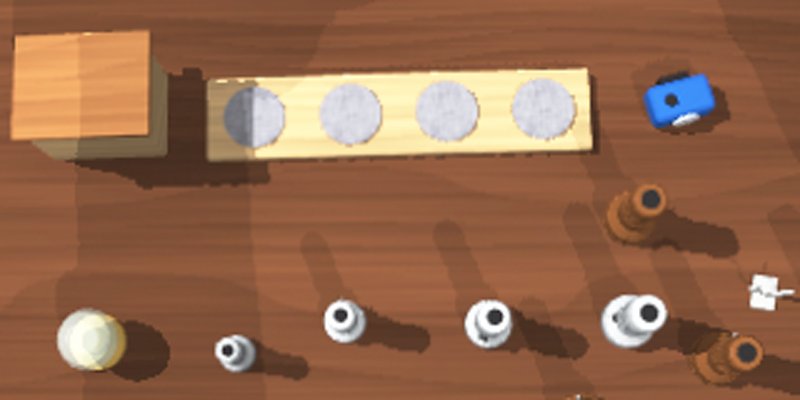

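```bash
python3 - <<'E'
from h import *
im=cv2.imread("pics/top0.png"); s=cv2.imread("pics/side0.png")
P={"top":[(201.6,136.8),(240.4,135.2),(278.8,134),(317.2,133.2)],"side":[(303,165),(309.5,189.5),(317,219),(325.8,253.3)]}
res={}
for n,I in(("top",im),("side",s)):
    I=I.astype(float)+1; q=(I[:,:,2]-I[:,:,0])/I.sum(2)
    for u,v in P[n]:
        a=18; x0,y0=int(u)-a,int(v)-a
        sub=(q[y0:y0+2*a,x0:x0+2*a]<0.075).astype(np.uint8)
        sub=cv2.morphologyEx(sub,cv2.MORPH_OPEN,cv2.getStructuringElement(cv2.MORPH_ELLIPSE,(7,7)))
        k,l,st,ce=cv2.connectedComponentsWithStats(sub); i=l[a,a]
        w=(l==i).astype(np.uint8); cs,_=cv2.findContours(w,0,1)
        c=ce[i]+[x0,y0]; e=cv2.fitEllipse(max(cs,key=len))
        p=onplane(n,*c,.015); print(n,c.round(1),np.round(e[0],1)+[x0,y0],np.round(e[1],1),st[i,4],p.round(4)); res.setdefault(n,[]).append(p)
for n in res:
    A=np.array(res[n])[:,:2]; t=(np.arange(4)-1.5)
    m=A.mean(0); d=(t@(A-m))/(t@t); print(n,m,d,np.linalg.norm(d)); d=d/np.linalg.norm(d)*.09
    print((m+np.outer(t,d)).round(4).tolist())
E
```

```text
top [201.4 136.4] [201.4 136.4] [23.1 23.9] 467 [0.6607 0.0956 0.015 ]
top [239.7 135.2] [239.7 135.2] [23.6 24.3] 484 [0.6626 0.0062 0.015 ]
top [278.2 134. ] [278.2 134. ] [23.6 24.2] 482 [ 0.6646 -0.0834  0.015 ]
top [316.8 133. ] [316.8 133. ] [23.6 24. ] 478 [ 0.6663 -0.1737  0.015 ]
side [302.6 165. ] [302.6 165. ] [14.5 23.9] 300 [0.6599 0.0934 0.015 ]
side [309.1 189.7] [309.1 189.7] [17.3 26. ] 385 [0.6622 0.0038 0.015 ]
side [316.7 218.9] [316.7 218.9] [20.2 28.4] 485 [ 0.6642 -0.0865  0.015 ]
side [325.6 253.3] [325.6 253.3] [24.2 31.5] 637 [ 0.666  -0.1763  0.015 ]
top [ 0.66355113 -0.03881111] [ 0.00186425 -0.08975484] 0.08977419474933727
[[0.6607, 0.0962], [0.6626, 0.0062], [0.6645, -0.0838], [0.6664, -0.1738]]
side [ 0.66308509 -0.04139584] [ 0.00202932 -0.08994009] 0.08996297803561216
[[0.66, 0.0936], [0.6621, 0.0036], [0.6641, -0.0864], [0.6661, -0.1764]]
```

```bash
python3 - <<'E'
from h import *
for p in [(398,231),(341,257),(360,171)]: print(onplane("top",*p,.115).round(3))
for p in [(158,235),(183,300),(274,253)]: print(onplane("side",*p,.115).round(3))
E
```

```text
[ 0.432 -0.328  0.115]
[ 0.38  -0.207  0.115]
[ 0.559 -0.252  0.115]
[ 0.382 -0.21   0.115]
[ 0.433 -0.333  0.115]
[ 0.563 -0.256  0.115]
```

Emit:
step_arm([
  [0, 0, -0.143, 0, 0, 0, 1],
  [0, 0, -0.143, 0, 0, 0, 1],
  [0, 0, -0.143, 0, 0, 0, 1],
  [0, 0, -0.143, 0, 0, 0, 1],
  [0, 0, -0.143, 0, 0, 0, 1],
  [0, 0, -0.143, 0, 0, 0, 1],
  [0, 0, -0.143, 0, 0, 0, 1],
  [0, 0, -0.143, 0, 0, 0, 1],
  [0, 0, 0, 0, 0, 0, 1],
], squeeze=15)

```text
time_s: 1.0
tcp_pos: [0.2799, -0.6108, 0.2204]
eef_rot: [179.4, -0.3, -177.3]
contact_force: [-0.6, 0.2, 0.1]
gripper_width: 0.0875
```

Emit:
step_arm([
  [0, 0, 0.047, 0, 0, -6, 0.4],
  [0, 0, 0, -20, 38, 0, 0.4],
  [0, 0, 0, -20, 38, 0, 0.4],
  [0, 0, 0, -20, 38, 0, 0.4],
  [0, 0, 0, -20, 38, 0, 0.4],
  [0, 0, 0, -20, 38, 0, 0.4],
  [0, 0, 0, -20, 38, 0, 0.4],
  [0, 0, 0, -20, 38, 0, 0.4],
  [0, 0, 0, -20, 38, 0, 0.4],
  [0, 0, 0, 0, 0, 0, 0.4],
])

```text
time_s: 2.0
tcp_pos: [0.4507, -0.3001, 0.225]
eef_rot: [179.2, -0.5, 176.8]
contact_force: [-0.6, -1.4, 0.0]
gripper_width: 0.0614
```

```bash
cat >> h.py <<'E'
def go(x,y,z,yaw=180.):
    from scipy.spatial.transform import Rotation as Ro
    s=r.get_state(); R=Ro.from_euler('xyz',s["eef_rot"],degrees=True); T=Ro.from_euler('xyz',[180,0,yaw],degrees=True)
    print("rv",(R.inv()*T).as_rotvec().round(3),"mm",(R.inv().apply(np.array([x,y,z])-s["tcp_pos"])*1000).round(1),"w",s["gripper_width"].round(4),"z",s["tcp_pos"].round(4))
E
python3 -c "
from h import *
go(.467,-.248,.22)"
```

```text
Traceback (most recent call last):
  File "h.py", line 17, in go
    print("rv",(R.inv()*T).as_rotvec().round(3),"mm",(R.inv().apply(np.array([x,y,z])-s["tcp_pos"])*1000).round(1),"w",s["gripper_width"].round(4),"z",s["tcp_pos"].round(4))
                                                                                                                       ^^^^^^^^^^^^^^^^^^^^^^^^
AttributeError: 'float' object has no attribute 'round'
```

```bash
sed -i 's/s\["gripper_width"\].round(4)/round(float(s["gripper_width"]),4)/' h.py
python3 -c "
from h import *
go(.467,-.248,.22)"
```

```text
rv [ 0.013 -0.009 -0.055] mm [-13.4  52.9   5.6] w 0.0614 z [ 0.4507 -0.3001  0.225 ]
```

Emit:
step_arm([
  [0.013, -0.009, -0.055, -7, 26, 3, 0.4],
  [0, 0, 0, -7, 26, 3, 0.4],
  [0, 0, 0, 0, 0, 0, 0.4],
  [0, 0, 0, 0, 0, 0, 0.4],
])

```text
time_s: 2.4
tcp_pos: [0.467, -0.2457, 0.2188]
eef_rot: [-180.0, -0.0, 179.3]
contact_force: [-0.3, 0.1, -0.0]
gripper_width: 0.0615
```

```bash
python3 -c "
from h import *
go(.467,-.248,.069)"
```

```text
rv [-0.    -0.    -0.012] mm [ -0.   -2.3 149.8] w 0.0615 z [ 0.467  -0.2457  0.2188]
```

Emit:
step_arm([
  [0, 0, -0.012, 0, -2, 30, 0.4],
  [0, 0, 0, 0, 0, 30, 0.4],
  [0, 0, 0, 0, 0, 30, 0.4],
  [0, 0, 0, 0, 0, 30, 0.4],
  [0, 0, 0, 0, 0, 20, 0.4],
  [0, 0, 0, 0, 0, 8, 0.4],
  [0, 0, 0, 0, 0, 0, 0.4],
])

```text
time_s: 3.1
tcp_pos: [0.467, -0.2537, 0.0675]
eef_rot: [-179.9, 0.2, 178.8]
contact_force: [0.4, -0.3, 0.4]
gripper_width: 0.0609
```

```bash
python3 -c "
from h import *
go(.467,-.248,.069)
cv2.imwrite('pics/s1.png',cv2.resize(r.capture('side')[150:370,100:330,::-1],None,fx=2.5,fy=2.5))"
```

```text
rv [-0.002  0.003 -0.02 ] mm [ 0.1  5.7 -1.5] w 0.0609 z [ 0.467  -0.2537  0.0675]
```

View pics/s1.png

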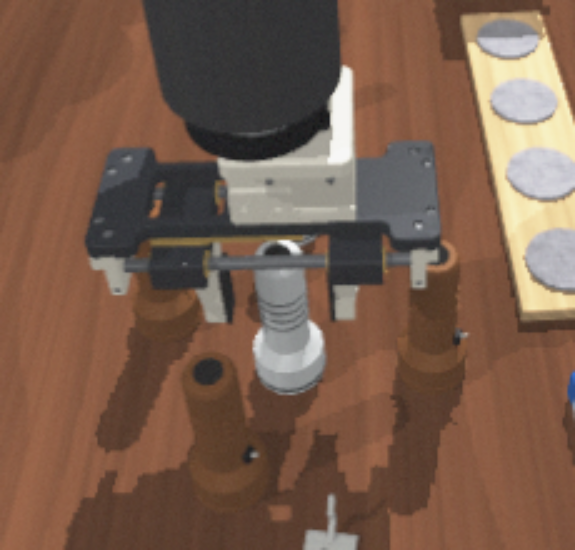

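The jaws straddle the silver light at about (285,310) in the crop, and the body is above the brown ones. I'll nudge in y and close.

Emit:
step_arm([
  [0, 0, -0.02, 0, 6, -1.5, 0.4],
  [0, 0, 0, 0, 0, 0, 0.4],
  [0, 0, 0, 0, 0, 0, -1],
  [0, 0, 0, 0, 0, 0, -1],
  [0, 0, 0, 0, 0, 0, -1],
  [0, 0, 0, 0, 0, 0, -1],
  [0, 0, 0, 0, 0, 0, -1],
])

```text
time_s: 3.85
tcp_pos: [0.4703, -0.248, 0.0746]
eef_rot: [-179.8, 0.7, -179.9]
contact_force: [0.0, -0.7, -1.8]
gripper_width: 0.0308
```

```bash
python3 -c "
from h import *
go(.467,-.248,.069)"
```

```text
rv [-0.004  0.012  0.001] mm [3.3 0.  5.6] w 0.0308 z [ 0.4703 -0.248   0.0746]
```

Emit:
step_arm([
  [0, 0, 0, 0, 0, -15, -1],
  [0, 0, 0, 0, 0, -25, -1],
  [0, 0, 0, 0, 0, -35, -1],
  [0, 0, 0, 0, 0, -35, -1],
  [0, 0, 0, 0, 0, -30, -1],
  [0, 0, 0, 0, 0, 0, -1],
], squeeze=25)

```text
time_s: 4.45
tcp_pos: [0.4659, -0.2469, 0.2162]
eef_rot: [-179.9, 0.2, 180.0]
contact_force: [1.3, 0.6, -2.5]
gripper_width: 0.0301
```

```bash
python3 -c "
from h import *
go(.6603,.0949,.21)"
```

```text
rv [-0.001  0.003 -0.   ] mm [-194.3  341.9    6.4] w 0.0301 z [ 0.4659 -0.2469  0.2162]
```

Emit:
step_arm([
  [0, 0, 0, -10, 17, 0, -1],
  [0, 0, 0, -20, 34, 0, -1],
  [0, 0, 0, -20, 34, 0, -1],
  [0, 0, 0, -20, 34, 0, -1],
  [0, 0, 0, -20, 34, 0, -1],
  [0, 0, 0, -20, 34, 0, -1],
  [0, 0, 0, -20, 34, 0, -1],
  [0, 0, 0, -20, 34, 0, -1],
  [0, 0, 0, -20, 34, 0, -1],
  [0, 0, 0, 0, 0, 0, -1],
])

```text
time_s: 5.45
tcp_pos: [0.6376, 0.0531, 0.2062]
eef_rot: [180.0, -0.5, 179.6]
contact_force: [0.2, -0.4, -3.2]
gripper_width: 0.0304
```

```bash
python3 -c "
from h import *
go(.6603,.0949,.21)"
```

```text
rv [ 0.    -0.008 -0.007] mm [-22.4  42.   -4. ] w 0.0304 z [0.6376 0.0531 0.2062]
```

Emit:
step_arm([
  [0, -0.006, -0.007, -11, 20, -2, -1],
  [0, 0, 0, -8, 16, -2, -1],
  [0, 0, 0, -2, 5, 0, -1],
  [0, 0, 0, 0, 0, 0, -1],
  [0, 0, 0, 0, 0, 0, -1],
])

```text
time_s: 5.95
tcp_pos: [0.6576, 0.0962, 0.2054]
eef_rot: [-179.9, -0.6, -180.0]
contact_force: [0.1, -0.2, -2.0]
gripper_width: 0.0301
```

```bash
python3 -c "
from h import *
go(.6603,.0949,.12)
for n in ('side','top'):
  I=r.capture(n)[:,:,::-1];c=I[60:300,170:400] if n=='side' else I[60:240,100:360]
  cv2.imwrite(f'pics/{n}2.png',cv2.resize(c,None,fx=2.4,fy=2.4))"
```

```text
rv [-0.002 -0.01   0.   ] mm [-3.6 -1.1 85.3] w 0.0301 z [0.6576 0.0962 0.2054]
```

View pics/side2.png

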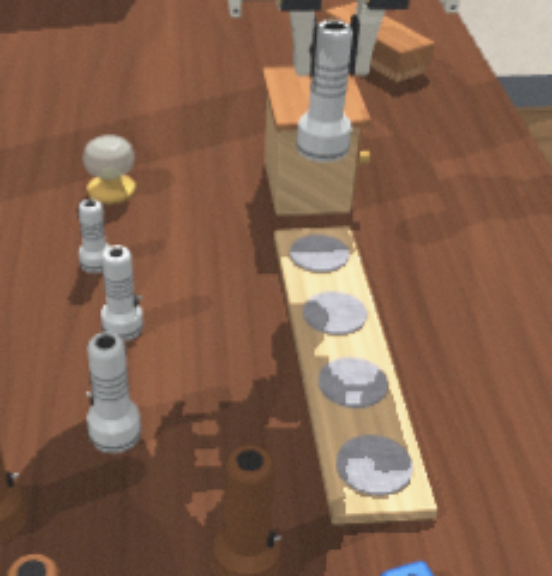

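Emit:
step_arm([
  [0, -0.018, 0, -3, -1, 25, -1],
  [0, 0, 0, 0, 0, 35, -1],
  [0, 0, 0, 0, 0, 25, -1],
  [0, 0, 0, 0, 0, 12, -1],
  [0, 0, 0, 0, 0, 4, -1],
  [0, 0, 0, 0, 0, 0, -1],
])

```text
time_s: 6.65
tcp_pos: [0.6624, 0.0913, 0.106]
eef_rot: [180.0, 0.9, 179.8]
contact_force: [-0.5, 0.9, -2.7]
gripper_width: 0.0307
```

```bash
python3 -c "
from h import *
go(.6603,.0949,.0896)"
```

```text
rv [ 0.     0.016 -0.004] mm [ 2.4  3.6 16.4] w 0.0307 z [0.6624 0.0913 0.106 ]
```

Emit:
step_arm([
  [0, 0.003, 0, 2, 4, 8, -1],
  [0, 0, 0, 0, 0, 2, -1],
  [0, 0, 0, 0, 0, 0, -1],
])

```text
time_s: 6.95
tcp_pos: [0.6622, 0.0961, 0.0984]
eef_rot: [179.9, 1.0, 179.8]
contact_force: [-0.0, -1.0, -2.4]
gripper_width: 0.0303
```

```bash
python3 -c "
from h import *
go(.6603,.0949,.0896)
I=r.capture('side')[:,:,::-1]
cv2.imwrite('pics/s3.png',cv2.resize(I[90:220,240:370],None,fx=4.4,fy=4.4))"
```

```text
rv [ 0.002  0.017 -0.004] mm [ 2.  -1.2  8.8] w 0.0303 z [0.6622 0.0961 0.0984]
```

View pics/s3.png

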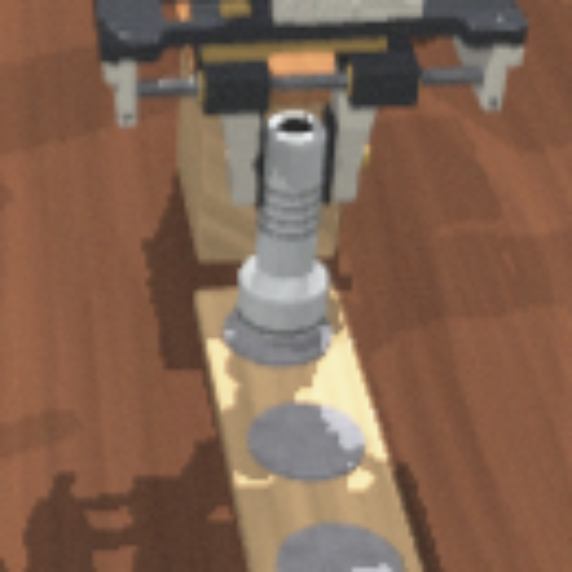

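```bash
python3 -c "
from h import *
print(onplane('side',306.8,118.6,.139)); print(proj('side',[.6622,.0961,.139]),proj('side',[.6622,.0961,.024]))"
```

```text
[0.66042602 0.09320935 0.139     ]
[307.43054052 117.88947835] [303.63553527 161.22230577]
```

Emit:
step_arm([
  [0, 0.006, 0, 1.5, 0, 4, -1],
  [0, 0, 0, 0, 0, 3, -1],
  [0, 0, 0, 0, 0, 0, -1],
])

```text
time_s: 7.3
tcp_pos: [0.6611, 0.0964, 0.0919]
eef_rot: [179.9, 0.7, 179.8]
contact_force: [-0.3, -0.4, -2.2]
gripper_width: 0.0305
```

```bash
python3 -c "
from h import *
go(.6603,.0949,.0896)"
```

```text
rv [ 0.002  0.012 -0.003] mm [ 0.8 -1.5  2.3] w 0.0305 z [0.6611 0.0964 0.0919]
```

Emit:
step_arm([
  [0, 0, 0, 0.5, -1, 2, -1],
  [0, 0, 0, 0, 0, 1, -1],
  [0, 0, 0, 0, 0, 0.5, -1],
])

```text
time_s: 7.6
tcp_pos: [0.6611, 0.0955, 0.0897]
eef_rot: [179.9, 0.8, 179.8]
contact_force: [-2.8, 0.6, 3.4]
gripper_width: 0.0304
```

```bash
python3 -c "
from h import *
go(.6603,.0949,.0896)"
```

```text
rv [ 0.002  0.013 -0.003] mm [ 0.8 -0.6  0.1] w 0.0304 z [0.6611 0.0955 0.0897]
```

Contact is felt (Fz went from −2 to +3). Releasing and retreating upwards.

Emit:
step_arm([
  [0, 0, 0, 0, 0, 0, 0.4],
  [0, 0, 0, 0, 0, 0, 0.4],
  [0, 0, 0, 0, 0, 0, 0.4],
  [0, 0, 0, 0, 0, -15, 0.4],
  [0, 0, 0, 0, 0, -35, 0.4],
  [0, 0, 0, 0, 0, -40, 0.4],
  [0, 0, 0, 0, 0, -40, 0.4],
  [0, 0, 0, 0, 0, 0, 0.4],
])

```text
time_s: 8.4
tcp_pos: [0.6599, 0.0943, 0.2279]
eef_rot: [180.0, 0.8, 179.8]
contact_force: [0.3, 0.5, 0.4]
gripper_width: 0.0615
```

```bash
python3 -c "
from h import *
go(.466,-.120,.21)
for n in ('side','top'):
  I=r.capture(n)[:,:,::-1];c=I[60:300,170:400] if n=='side' else I[60:240,100:360]
  cv2.imwrite(f'pics/{n}4.png',cv2.resize(c,None,fx=2.4,fy=2.4))"
```

```text
rv [ 0.001  0.014 -0.003] mm [ 193.6 -214.9   15. ] w 0.0615 z [0.6599 0.0943 0.2279]
```

View pics/side4.png

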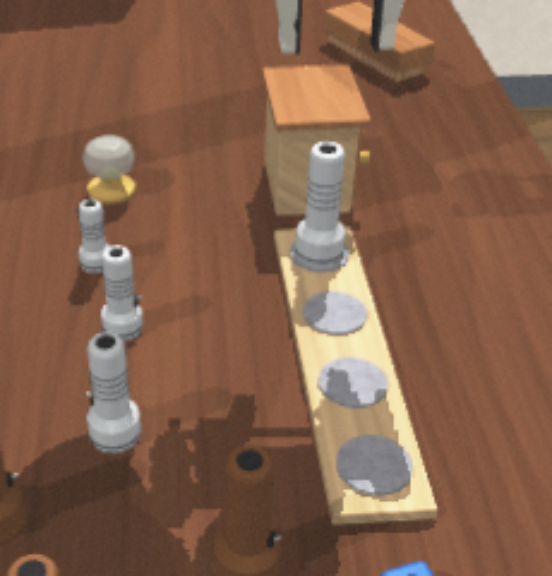

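The tall light is upright on the box pad, at (325,150)–(320,250) in the crop. Next is the medium one.

Emit:
step_arm([
  [0, 0.012, -0.003, 14, -15, 4, 0.4],
  [0, 0, 0, 30, -33, 2, 0.4],
  [0, 0, 0, 30, -33, 2, 0.4],
  [0, 0, 0, 30, -33, 2, 0.4],
  [0, 0, 0, 30, -33, 2, 0.4],
  [0, 0, 0, 30, -33, 2, 0.4],
  [0, 0, 0, 20, -22, 0, 0.4],
  [0, 0, 0, 8, -8, 0, 0.4],
  [0, 0, 0, 0, 0, 0, 0.4],
])

```text
time_s: 9.4
tcp_pos: [0.4471, -0.1257, 0.2001]
eef_rot: [-179.9, -1.4, 180.0]
contact_force: [0.4, 0.9, -0.1]
gripper_width: 0.0612
```

```bash
python3 -c "
from h import *
go(.466,-.120,.062)"
```

```text
rv [-0.002 -0.024 -0.   ] mm [-22.3   6.  137.6] w 0.0612 z [ 0.4471 -0.1257  0.2001]
```

Emit:
step_arm([
  [0, -0.024, 0, -20, 5, 0, 0.4],
  [0, 0, 0, 0, 0, 0, 0.4],
  [0, 0, 0, 0, 0, 25, 0.4],
  [0, 0, 0, 0, 0, 25, 0.4],
  [0, 0, 0, 0, 0, 25, 0.4],
])

```text
time_s: 9.9
tcp_pos: [0.4742, -0.1182, 0.1245]
eef_rot: [-179.9, 0.5, -179.9]
contact_force: [0.7, 0.5, 0.4]
gripper_width: 0.0613
```

```bash
python3 -c "
from h import *
go(.466,-.120,.062)"
```

```text
rv [-0.002  0.008  0.003] mm [ 8.7 -1.6 62.5] w 0.0613 z [ 0.4742 -0.1182  0.1245]
```

Emit:
step_arm([
  [0, 0.006, 0, 7, -1, 0, 0.4],
  [0, 0, 0, 0, 0, 18, 0.4],
  [0, 0, 0, 0, 0, 18, 0.4],
  [0, 0, 0, 0, 0, 16, 0.4],
  [0, 0, 0, 0, 0, 4, 0.4],
  [0, 0, 0, 0, 0, 0, 0.4],
])

```text
time_s: 10.5
tcp_pos: [0.4681, -0.1167, 0.0667]
eef_rot: [-179.8, -0.3, -179.5]
contact_force: [0.2, 1.2, 0.5]
gripper_width: 0.0612
```

```bash
python3 -c "
from h import *
go(.466,-.120,.062)"
```

```text
rv [-0.004 -0.005  0.008] mm [ 2.1 -3.2  4.7] w 0.0612 z [ 0.4681 -0.1167  0.0667]
```

Emit:
step_arm([
  [-0.004, -0.003, 0.008, 1.5, -3, 4, 0.4],
  [0, 0, 0, 0, 0, 0, 0.4],
  [0, 0, 0, 0, 0, 0, -0.3],
  [0, 0, 0, 0, 0, 0, -1],
  [0, 0, 0, 0, 0, 0, -1],
  [0, 0, 0, 0, 0, 0, -1],
  [0, 0, 0, 0, 0, 0, -1],
], squeeze=15)

```text
time_s: 11.2
tcp_pos: [0.4687, -0.1197, 0.0661]
eef_rot: [180.0, 0.2, -180.0]
contact_force: [0.8, 0.1, -2.0]
gripper_width: 0.0274
```

```bash
python3 -c "
from h import *
go(.466,-.120,.062)"
```

```text
rv [0.001 0.003 0.   ] mm [ 2.8 -0.3  4.1] w 0.0274 z [ 0.4687 -0.1197  0.0661]
```

Emit:
step_arm([
  [0, 0, 0, 0, 0, -15, -1],
  [0, 0, 0, 0, 0, -25, -1],
  [0, 0, 0, 0, 0, -35, -1],
  [0, 0, 0, 0, 0, -35, -1],
  [0, 0, 0, 0, 0, -20, -1],
  [0, 0, 0, 0, 0, 0, -1],
], squeeze=25)

```text
time_s: 11.8
tcp_pos: [0.4658, -0.1199, 0.1986]
eef_rot: [180.0, -0.2, 180.0]
contact_force: [0.8, -0.9, -1.5]
gripper_width: 0.0273
```

Emit:
step_arm([
  [0, 0, 0, -15, 9, 0, -1],
  [0, 0, 0, -33, 20, 0, -1],
  [0, 0, 0, -33, 20, 0, -1],
  [0, 0, 0, -33, 20, 0, -1],
  [0, 0, 0, -33, 20, 0, -1],
  [0, 0, 0, -33, 20, 0, -1],
  [0, 0, 0, -15, 8, 0, -1],
  [0, 0, 0, 0, 0, 0, -1],
])

```text
time_s: 12.6
tcp_pos: [0.6661, 0.0039, 0.1845]
eef_rot: [180.0, -0.9, 179.8]
contact_force: [-1.1, 0.5, -1.7]
gripper_width: 0.0275
```

```bash
python3 -c "
from h import *
go(.6623,.0049,.10)"
```

```text
rv [ 0.    -0.016 -0.003] mm [ 2.4  1.  84.6] w 0.0275 z [0.6661 0.0039 0.1845]
```

Emit:
step_arm([
  [0, -0.016, 0, 2, 1, 0, -1],
  [0, 0, 0, 0, 0, 20, -1],
  [0, 0, 0, 0, 0, 30, -1],
  [0, 0, 0, 0, 0, 25, -1],
  [0, 0, 0, 0, 0, 8, -1],
  [0, 0, 0, 0, 0, 0, -1],
])

```text
time_s: 13.2
tcp_pos: [0.6587, 0.004, 0.0948]
eef_rot: [-180.0, -0.2, 179.7]
contact_force: [-0.4, 0.2, -0.4]
gripper_width: 0.0271
```

```bash
python3 -c "
from h import *
go(.6623,.0049,.081)"
```

```text
rv [-0.001 -0.003 -0.005] mm [-3.6  1.  13.8] w 0.0271 z [0.6587 0.004  0.0948]
```

Emit:
step_arm([
  [0, -0.005, -0.005, -3.5, 1, 5, -1],
  [0, 0, 0, 0, 0, 3, -1],
  [0, 0, 0, 0, 0, 0, -1],
])

```text
time_s: 13.5
tcp_pos: [0.6635, 0.005, 0.0893]
eef_rot: [180.0, 0.4, -179.9]
contact_force: [-0.6, 0.2, -1.6]
gripper_width: 0.0273
```

```bash
python3 -c "
from h import *
go(.6623,.0049,.081)
I=r.capture('side')[:,:,::-1]
cv2.imwrite('pics/s5.png',cv2.resize(I[100:240,240:370],None,fx=4,fy=4))"
```

```text
rv [0.    0.007 0.001] mm [ 1.3 -0.1  8.3] w 0.0273 z [0.6635 0.005  0.0893]
```

View pics/s5.png

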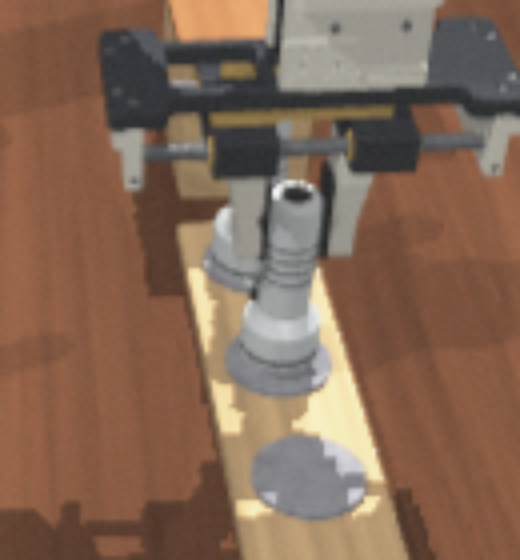

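```bash
python3 -c "
from h import *
print(onplane('side',313.75,148.25,.123)); print(proj('side',[.6625,.004,.123]),proj('side',[.6625,.004,.023]))"
```

```text
[0.66286631 0.00450174 0.123     ]
[313.60649467 148.3983063 ] [309.54669701 186.84209626]
```

Emit:
step_arm([
  [0, 0.004, 0, 1, 0, 4, -1],
  [0, 0, 0, 0, 0, 2, -1],
  [0, 0, 0, 0, 0, 1, -1],
])

```text
time_s: 13.85
tcp_pos: [0.6637, 0.0052, 0.0838]
eef_rot: [180.0, 0.3, -179.9]
contact_force: [-0.2, -0.0, -1.7]
gripper_width: 0.0276
```

```bash
python3 -c "
from h import *
go(.6623,.0049,.081)"
```

```text
rv [0.001 0.006 0.001] mm [ 1.4 -0.3  2.7] w 0.0276 z [0.6637 0.0052 0.0838]
```

Emit:
step_arm([
  [0, 0, 0, 1, 0, 1.5, -1],
  [0, 0, 0, 0, 0, 1, -1],
  [0, 0, 0, 0, 0, 0.5, -1],
  [0, 0, 0, 0, 0, 0.5, -1],
])

```text
time_s: 14.25
tcp_pos: [0.6628, 0.0051, 0.081]
eef_rot: [180.0, 0.4, -179.9]
contact_force: [-2.2, -0.5, 5.1]
gripper_width: 0.0272
```

```bash
python3 -c "
from h import *
go(.6623,.0049,.081)"
```

```text
rv [0.    0.006 0.002] mm [ 0.5 -0.2 -0. ] w 0.0272 z [0.6628 0.0051 0.081 ]
```

Emit:
step_arm([
  [0, 0, 0, 0, 0, 0, 0.4],
  [0, 0, 0, 0, 0, 0, 0.4],
  [0, 0, 0, 0, 0, 0, 0.4],
  [0, 0, 0, 0, 0, -15, 0.4],
  [0, 0, 0, 0, 0, -35, 0.4],
  [0, 0, 0, 0, 0, -40, 0.4],
  [0, 0, 0, 0, 0, -35, 0.4],
  [0, 0, 0, 0, 0, 0, 0.4],
])

```text
time_s: 15.05
tcp_pos: [0.6624, 0.0045, 0.2136]
eef_rot: [-179.9, 0.4, -179.9]
contact_force: [1.0, 1.0, -0.3]
gripper_width: 0.0613
```

Emit:
step_arm([
  [0, 0.005, 0, 15, 0, 0, 0.4],
  [0, 0, 0, 30, 1, 0, 0.4],
  [0, 0, 0, 30, 1, 0, 0.4],
  [0, 0, 0, 30, 1, 0, 0.4],
  [0, 0, 0, 30, 1, 0, 0.4],
  [0, 0, 0, 28, 1, 0, 0.4],
  [0, 0, 0, 10, 0, 0, 0.4],
  [0, 0, 0, 0, 0, 0, 0.4],
])

```text
time_s: 15.85
tcp_pos: [0.4771, 0.0076, 0.2137]
eef_rot: [-180.0, 0.1, -180.0]
contact_force: [0.4, -0.4, -0.3]
gripper_width: 0.061
```

```bash
python3 -c "
from h import *
go(.4697,.012,.046)
for n in ('side','top'):
  I=r.capture(n)[:,:,::-1];c=I[60:300,170:400] if n=='side' else I[60:240,100:360]
  cv2.imwrite(f'pics/{n}6.png',cv2.resize(c,None,fx=2.4,fy=2.4))"
```

```text
rv [-0.     0.001  0.001] mm [  7.5   4.5 167.7] w 0.061 z [0.4771 0.0076 0.2137]
```

View pics/side6.png

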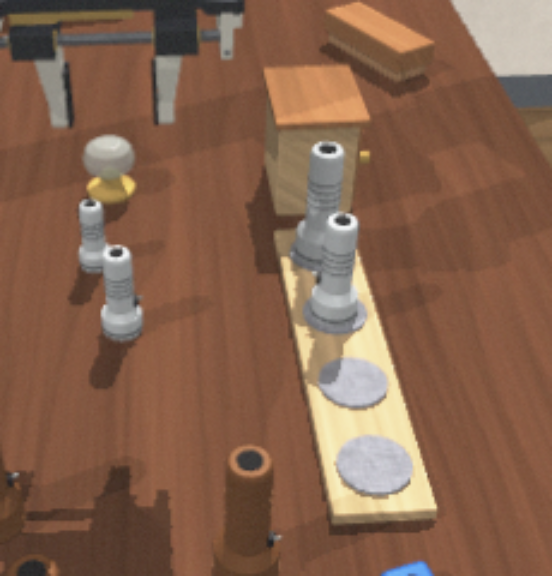

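The two tallest are standing on their pads, at (325,150) and (342,220) in the crop. Now the 85 mm light.

Emit:
step_arm([
  [0, 0, 0, 7, 4, 15, 0.4],
  [0, 0, 0, 0, 0, 35, 0.4],
  [0, 0, 0, 0, 0, 35, 0.4],
  [0, 0, 0, 0, 0, 20, 0.4],
  [0, 0, 0, 0, 0, 0, 0.4],
])

```text
time_s: 16.45
tcp_pos: [0.4779, 0.0126, 0.1058]
eef_rot: [-180.0, 0.3, 180.0]
contact_force: [0.7, -0.2, 0.4]
gripper_width: 0.0611
```

```bash
python3 -c "
from h import *
go(.4697,.012,.046)"
```

```text
rv [-0.     0.005 -0.   ] mm [ 8.5 -0.5 59.8] w 0.0611 z [0.4779 0.0126 0.1058]
```

Emit:
step_arm([
  [0, 0.005, 0, 8, 0, 5, 0.4],
  [0, 0, 0, 0, 0, 18, 0.4],
  [0, 0, 0, 0, 0, 18, 0.4],
  [0, 0, 0, 0, 0, 12, 0.4],
  [0, 0, 0, 0, 0, 2, 0.4],
  [0, 0, 0, 0, 0, 0, 0.4],
])

```text
time_s: 17.05
tcp_pos: [0.4741, 0.0137, 0.053]
eef_rot: [180.0, 0.2, 180.0]
contact_force: [0.1, 0.3, 0.4]
gripper_width: 0.0611
```

```bash
python3 -c "
from h import *
go(.4697,.012,.046)"
```

```text
rv [ 0.001  0.004 -0.   ] mm [ 4.4 -1.7  7. ] w 0.0611 z [0.4741 0.0137 0.053 ]
```

Emit:
step_arm([
  [0, 0.003, 0, 4, -1.5, 6, 0.4],
  [0, 0, 0, 0, 0, 0, 0.4],
  [0, 0, 0, 0, 0, 0, -0.3],
  [0, 0, 0, 0, 0, 0, -1],
  [0, 0, 0, 0, 0, 0, -1],
  [0, 0, 0, 0, 0, 0, -1],
  [0, 0, 0, 0, 0, 0, -1],
  [0, 0, 0, 0, 0, 0, -1],
], squeeze=15)

```text
time_s: 17.85
tcp_pos: [0.4716, 0.0129, 0.0496]
eef_rot: [179.8, 0.3, 180.0]
contact_force: [-0.3, -0.2, -0.5]
gripper_width: 0.0246
```

```bash
python3 -c "
from h import *
go(.4697,.012,.046)"
```

```text
rv [ 0.003  0.006 -0.   ] mm [ 1.9 -0.9  3.6] w 0.0246 z [0.4716 0.0129 0.0496]
```

Gripped: 24.6 mm opening on a 25 mm barrel. Lifting and moving to pad 3 at (.6643, −.0851); the expected placing TCP z is about 0.0646.

Emit:
step_arm([
  [0, 0, 0, 0, 0, -15, -1],
  [0, 0, 0, 0, 0, -25, -1],
  [0, 0, 0, 0, 0, -35, -1],
  [0, 0, 0, 0, 0, -35, -1],
  [0, 0, 0, 0, 0, -25, -1],
  [0, 0, 0, 0, 0, 0, -1],
], squeeze=25)

```text
time_s: 18.45
tcp_pos: [0.4689, 0.0117, 0.1877]
eef_rot: [180.0, -0.0, 180.0]
contact_force: [-0.0, -0.4, -1.7]
gripper_width: 0.0245
```

Emit:
step_arm([
  [0, 0, 0, -10, -8, 0, -1],
  [0, 0, 0, -29, -16, 0, -1],
  [0, 0, 0, -32, -16, 0, -1],
  [0, 0, 0, -32, -16, 0, -1],
  [0, 0, 0, -32, -16, 0, -1],
  [0, 0, 0, -32, -16, 0, -1],
  [0, 0, 0, -20, -8, 0, -1],
  [0, 0, 0, 0, 0, 0, -1],
])

```text
time_s: 19.25
tcp_pos: [0.6619, -0.0923, 0.1758]
eef_rot: [180.0, -0.7, -179.9]
contact_force: [0.1, -0.3, -1.3]
gripper_width: 0.0246
```

```bash
python3 -c "
from h import *
go(.6643,-.0851,.0646)"
```

```text
rv [ 0.    -0.012  0.001] mm [ -3.7   7.1 111.2] w 0.0246 z [ 0.6619 -0.0923  0.1758]
```

Emit:
step_arm([
  [0, -0.012, 0, -2, 7, 0, -1],
  [0, 0, 0, 0, 0, 25, -1],
  [0, 0, 0, 0, 0, 35, -1],
  [0, 0, 0, 0, 0, 30, -1],
  [0, 0, 0, 0, 0, 10, -1],
  [0, 0, 0, 0, 0, 0, -1],
])

```text
time_s: 19.85
tcp_pos: [0.6606, -0.0837, 0.0688]
eef_rot: [180.0, -0.1, -179.9]
contact_force: [-0.6, -0.1, -1.3]
gripper_width: 0.0242
```

```bash
python3 -c "
from h import *
go(.6643,-.0851,.0646)"
```

```text
rv [ 0.001 -0.002  0.001] mm [-3.7 -1.4  4.2] w 0.0242 z [ 0.6606 -0.0837  0.0688]
```

Emit:
step_arm([
  [0, -0.005, 0, -3.5, -1.5, -1, -1],
  [0, 0, 0, 0, 0, 0, -1],
])

```text
time_s: 20.05
tcp_pos: [0.6652, -0.0847, 0.0721]
eef_rot: [180.0, 0.3, -179.8]
contact_force: [0.4, -1.0, -1.2]
gripper_width: 0.0242
```

```bash
python3 -c "
from h import *
go(.6643,-.0851,.0646)
I=r.capture('side')[:,:,::-1]
cv2.imwrite('pics/s7.png',cv2.resize(I[130:270,240:370],None,fx=4,fy=4))"
```

```text
rv [0.    0.006 0.003] mm [ 0.9 -0.4  7.5] w 0.0242 z [ 0.6652 -0.0847  0.0721]
```

View pics/s7.png

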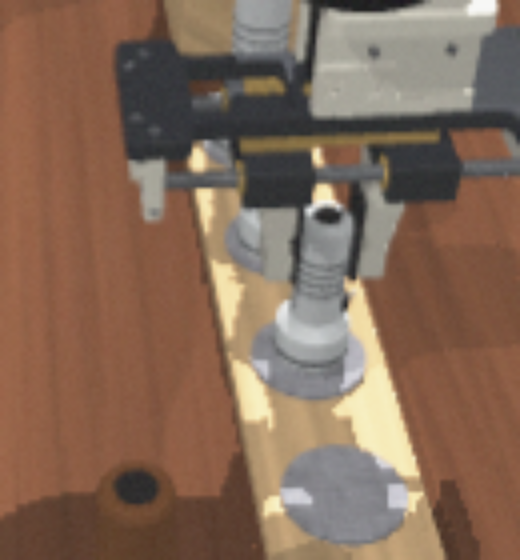

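Emit:
step_arm([
  [0, 0.003, 0, 0.5, 0, 4, -1],
  [0, 0, 0, 0, 0, 2, -1],
  [0, 0, 0, 0, 0, 1, -1],
])

```text
time_s: 20.4
tcp_pos: [0.6664, -0.0845, 0.068]
eef_rot: [179.9, 0.5, -179.8]
contact_force: [-0.5, -0.1, -1.5]
gripper_width: 0.024
```

```bash
python3 -c "
from h import *
print(onplane('side',321.75,183.5,.1075))
go(.6643,-.0851,.0646)"
```

```text
[ 0.66467073 -0.08762085  0.1075    ]
rv [0.001 0.008 0.003] mm [ 2.1 -0.6  3.3] w 0.024 z [ 0.6664 -0.0845  0.068 ]
```

Emit:
step_arm([
  [0, 0.002, 0, 1.5, 0, 2, -1],
  [0, 0, 0, 0, 0, 1.5, -1],
  [0, 0, 0, 0, 0, 1, -1],
])

```text
time_s: 20.7
tcp_pos: [0.6651, -0.0848, 0.0645]
eef_rot: [180.0, 0.4, -179.8]
contact_force: [-4.3, 1.9, 12.2]
gripper_width: 0.024
```

```bash
python3 -c "
from h import *
go(.6643,-.0851,.0646)"
```

```text
rv [0.001 0.007 0.003] mm [ 0.8 -0.3 -0.1] w 0.024 z [ 0.6651 -0.0848  0.0645]
```

Solid contact. Release, rise, and go on to the shortest light at (.4405, .112).

Emit:
step_arm([
  [0, 0, 0, 0, 0, 0, 0.4],
  [0, 0, 0, 0, 0, 0, 0.4],
  [0, 0, 0, 0, 0, 0, 0.4],
  [0, 0, 0, 0, 0, -15, 0.4],
  [0, 0, 0, 0, 0, -35, 0.4],
  [0, 0, 0, 0, 0, -40, 0.4],
  [0, 0, 0, 0, 0, -40, 0.4],
  [0, 0, 0, 0, 0, -20, 0.4],
  [0, 0, 0, 0, 0, 0, 0.4],
])

```text
time_s: 21.6
tcp_pos: [0.6641, -0.0857, 0.225]
eef_rot: [-179.9, 0.4, -179.8]
contact_force: [0.8, -0.6, -0.4]
gripper_width: 0.0612
```

Emit:
step_arm([
  [0, 0.003, 0.003, 15, 15, 0, 0.4],
  [0, 0, 0, 34, 31, 0, 0.4],
  [0, 0, 0, 34, 31, 0, 0.4],
  [0, 0, 0, 34, 31, 0, 0.4],
  [0, 0, 0, 34, 31, 0, 0.4],
  [0, 0, 0, 34, 31, 0, 0.4],
  [0, 0, 0, 25, 20, 0, 0.4],
  [0, 0, 0, 0, 0, 0, 0.4],
  [0, 0, 0, 0, 0, 0, 0.4],
])

```text
time_s: 22.5
tcp_pos: [0.4457, 0.1085, 0.2248]
eef_rot: [180.0, 0.4, 179.9]
contact_force: [1.4, 0.1, -0.3]
gripper_width: 0.0614
```

```bash
python3 -c "
from h import *
go(.4405,.112,.033)
for n in ('side','top'):
  I=r.capture(n)[:,:,::-1];c=I[60:300,170:400] if n=='side' else I[60:240,100:360]
  cv2.imwrite(f'pics/{n}8.png',cv2.resize(c,None,fx=2.4,fy=2.4))"
```

```text
rv [ 0.     0.006 -0.002] mm [  6.4   3.4 191.8] w 0.0614 z [0.4457 0.1085 0.2248]
```

View pics/side8.png

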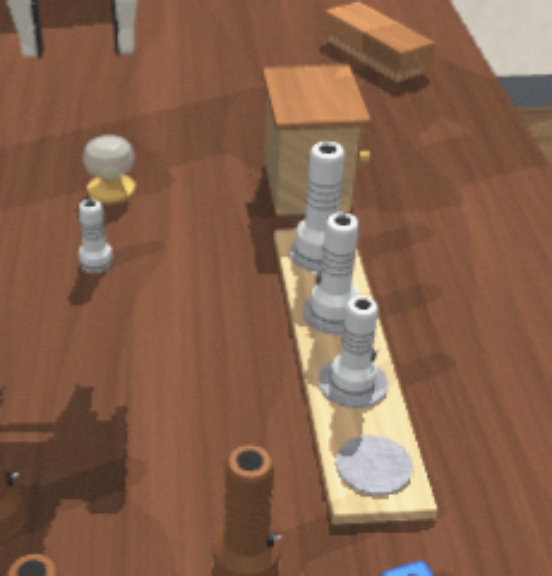

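Three are standing. The last is at (92,205)–(95,260) in the crop.

Emit:
step_arm([
  [0, 0.006, 0, 6, 3, 15, 0.4],
  [0, 0, 0, 0, 0, 35, 0.4],
  [0, 0, 0, 0, 0, 40, 0.4],
  [0, 0, 0, 0, 0, 30, 0.4],
  [0, 0, 0, 0, 0, 12, 0.4],
  [0, 0, 0, 0, 0, 0, 0.4],
])

```text
time_s: 23.2
tcp_pos: [0.4419, 0.1069, 0.0843]
eef_rot: [-179.9, -0.2, 179.2]
contact_force: [-0.4, 1.2, -0.6]
gripper_width: 0.0615
```

```bash
python3 -c "
from h import *
go(.4405,.112,.033)"
```

```text
rv [-0.002 -0.003 -0.014] mm [ 1.4  5.1 51.3] w 0.0615 z [0.4419 0.1069 0.0843]
```

Emit:
step_arm([
  [0, -0.003, -0.014, 1, 5, 5, 0.4],
  [0, 0, 0, 0, 0, 15, 0.4],
  [0, 0, 0, 0, 0, 15, 0.4],
  [0, 0, 0, 0, 0, 8, 0.4],
  [0, 0, 0, 0, 0, 0, 0.4],
])

```text
time_s: 23.7
tcp_pos: [0.4434, 0.1126, 0.0407]
eef_rot: [-180.0, 0.2, 180.0]
contact_force: [-0.0, -0.7, -0.2]
gripper_width: 0.0617
```

```bash
python3 -c "
from h import *
go(.4405,.112,.033)"
```

```text
rv [-0.     0.003 -0.   ] mm [ 2.9 -0.6  7.7] w 0.0617 z [0.4434 0.1126 0.0407]
```

Emit:
step_arm([
  [0, 0.003, 0, 2.5, -0.5, 6, 0.4],
  [0, 0, 0, 0, 0, 0, 0.4],
  [0, 0, 0, 0, 0, 0, -0.3],
  [0, 0, 0, 0, 0, 0, -1],
  [0, 0, 0, 0, 0, 0, -1],
  [0, 0, 0, 0, 0, 0, -1],
  [0, 0, 0, 0, 0, 0, -1],
  [0, 0, 0, 0, 0, 0, -1],
], squeeze=15)

```text
time_s: 24.5
tcp_pos: [0.4424, 0.1133, 0.0369]
eef_rot: [179.9, 0.2, -180.0]
contact_force: [-0.0, 0.7, -0.8]
gripper_width: 0.0216
```

```bash
python3 -c "
from h import *
go(.4405,.112,.033)"
```

```text
rv [0.002 0.004 0.001] mm [ 1.9 -1.4  3.9] w 0.0216 z [0.4424 0.1133 0.0369]
```

Emit:
step_arm([
  [0, 0, 0, 0, 0, -15, -1],
  [0, 0, 0, 0, 0, -25, -1],
  [0, 0, 0, 0, 0, -35, -1],
  [0, 0, 0, 0, 0, -40, -1],
  [0, 0, 0, 0, 0, -35, -1],
  [0, 0, 0, 0, 0, 0, -1],
], squeeze=25)

```text
time_s: 25.1
tcp_pos: [0.4403, 0.1116, 0.1909]
eef_rot: [-179.9, -0.1, 180.0]
contact_force: [0.3, 0.7, -1.2]
gripper_width: 0.0212
```

Emit:
step_arm([
  [0, 0, 0, -10, -16, 0, -1],
  [0, 0, 0, -28, -36, 0, -1],
  [0, 0, 0, -28, -36, 0, -1],
  [0, 0, 0, -28, -36, 0, -1],
  [0, 0, 0, -28, -36, 0, -1],
  [0, 0, 0, -28, -36, 0, -1],
  [0, 0, 0, -28, -36, 0, -1],
  [0, 0, 0, -28, -36, 0, -1],
  [0, 0, 0, -10, -10, 0, -1],
  [0, 0, 0, 0, 0, 0, -1],
])

```text
time_s: 26.1
tcp_pos: [0.6625, -0.1769, 0.1829]
eef_rot: [179.8, -0.3, -179.8]
contact_force: [-1.1, 0.5, -1.0]
gripper_width: 0.0213
```

```bash
python3 -c "
from h import *
go(.6662,-.1751,.0519)"
```

```text
rv [ 0.004 -0.006  0.003] mm [ -4.5   1.3 131. ] w 0.0213 z [ 0.6625 -0.1769  0.1829]
```

Emit:
step_arm([
  [0.004, -0.008, 0.003, -4, 1, 0, -1],
  [0, 0, 0, 0, 0, 25, -1],
  [0, 0, 0, 0, 0, 35, -1],
  [0, 0, 0, 0, 0, 35, -1],
  [0, 0, 0, 0, 0, 20, -1],
  [0, 0, 0, 0, 0, 0, -1],
])

```text
time_s: 26.7
tcp_pos: [0.6647, -0.1703, 0.0644]
eef_rot: [180.0, 0.3, -179.8]
contact_force: [-1.3, 0.6, -1.1]
gripper_width: 0.0213
```

```bash
python3 -c "
from h import *
go(.6662,-.1751,.0519)"
```

```text
rv [0.    0.005 0.003] mm [-1.4 -4.8 12.5] w 0.0213 z [ 0.6647 -0.1703  0.0644]
```

Emit:
step_arm([
  [0, 0.003, 0.003, -1, -4.5, 5, -1],
  [0, 0, 0, 0, 0, 1, -1],
  [0, 0, 0, 0, 0, 0, -1],
])

```text
time_s: 27.0
tcp_pos: [0.667, -0.1732, 0.0612]
eef_rot: [-180.0, 0.3, -179.9]
contact_force: [1.3, 0.5, -1.1]
gripper_width: 0.0213
```

```bash
python3 -c "
from h import *
go(.6662,-.1751,.0519)
I=r.capture('side')[:,:,::-1]
cv2.imwrite('pics/s9.png',cv2.resize(I[160:300,250:380],None,fx=4,fy=4))"
```

```text
rv [-0.001  0.005  0.002] mm [ 0.8 -1.9  9.3] w 0.0213 z [ 0.667  -0.1732  0.0612]
```

View pics/s9.png

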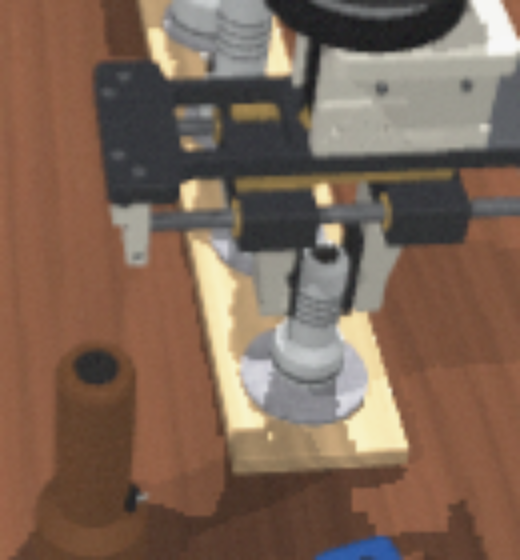

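Emit:
step_arm([
  [0, 0.003, 0, 0.5, -1.5, 5, -1],
  [0, 0, 0, 0, 0, 2, -1],
  [0, 0, 0, 0, 0, 1, -1],
])

```text
time_s: 27.35
tcp_pos: [0.6679, -0.1751, 0.0553]
eef_rot: [-180.0, 0.3, -179.9]
contact_force: [-0.3, -0.4, -1.2]
gripper_width: 0.0211
```

```bash
python3 -c "
from h import *
print(onplane('side',331.25,223.25,.094))
go(.6662,-.1751,.0519)"
```

```text
[ 0.6668729  -0.17756627  0.094     ]
rv [-0.001  0.006  0.002] mm [1.7 0.  3.3] w 0.0211 z [ 0.6679 -0.1751  0.0553]
```

Emit:
step_arm([
  [0, 0.002, 0, 1.5, 0, 2, -1],
  [0, 0, 0, 0, 0, 1, -1],
  [0, 0, 0, 0, 0, 1, -1],
])

```text
time_s: 27.65
tcp_pos: [0.6664, -0.1755, 0.0518]
eef_rot: [-179.9, 0.2, -179.9]
contact_force: [-4.1, 1.4, 11.4]
gripper_width: 0.0209
```

```bash
python3 -c "
from h import *
go(.6662,-.1751,.0519)"
```

```text
rv [-0.001  0.004  0.002] mm [ 0.2  0.4 -0.1] w 0.0209 z [ 0.6664 -0.1755  0.0518]
```

Emit:
step_arm([
  [0, 0, 0, 0, 0, 0, 0.4],
  [0, 0, 0, 0, 0, 0, 0.4],
  [0, 0, 0, 0, 0, 0, 0.4],
  [0, 0, 0, 0, 0, -15, 0.4],
  [0, 0, 0, 0, 0, -35, 0.4],
  [0, 0, 0, 0, 0, -40, 0.4],
  [0, 0, 0, 0, 0, -40, 0.4],
  [0, 0, 0, 0, 0, -30, 0.4],
  [0, 0, 0, 0, 0, -20, 0.4],
  [0, 0, 0, 0, 0, 0, 0.4],
])

```text
time_s: 28.65
tcp_pos: [0.6654, -0.1761, 0.2456]
eef_rot: [-179.8, 0.4, -179.9]
contact_force: [-0.5, 1.6, 1.1]
gripper_width: 0.0615
```

Emit:
step_arm([
  [0, 0, 0, 20, -10, 0, 0.4],
  [0, 0, 0, 30, -20, 0, 0.4],
  [0, 0, 0, 30, -20, 0, 0.4],
  [0, 0, 0, 30, -20, 0, 0.4],
  [0, 0, 0, 30, -25, 0, 0.4],
  [0, 0, 0, 20, -25, 0, 0.4],
  [0, 0, 0, 0, 0, 0, 0.4],
])

```text
time_s: 29.35
tcp_pos: [0.4994, -0.2987, 0.2482]
eef_rot: [-179.8, 0.6, -179.7]
contact_force: [0.2, 0.1, 0.0]
gripper_width: 0.0613
```

```bash
python3 - <<'E'
from h import *
for n in ('side','top'):
  I=r.capture(n)[:,:,::-1]; cv2.imwrite(f'pics/{n}10f.png',I)
  c=I[60:300,170:400] if n=='side' else I[90:250,100:420]
  cv2.imwrite(f'pics/{n}10.png',cv2.resize(c,None,fx=2.4,fy=2.4))
E
```

```text
(no output)
```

View pics/side10.png

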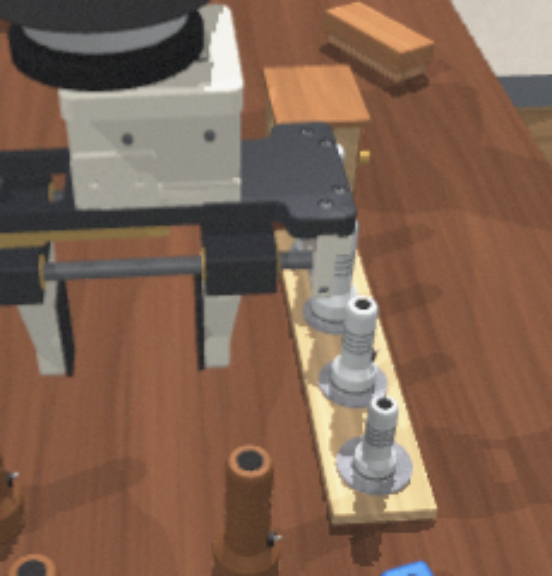

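View pics/top10.png

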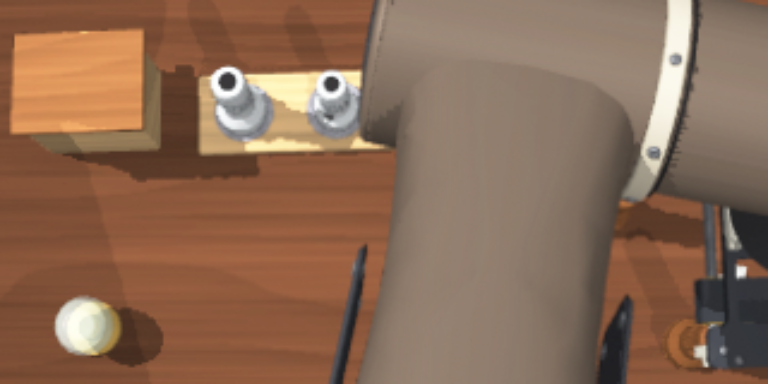

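The short two are upright, but the arm blocks the view of the rest. I'll move it back towards its start pose for the final check.

Emit:
step_arm([
  [0, 0, 0, 10, -20, 0, 0.4],
  [0, 0, 0, 20, -38, 0, 0.4],
  [0, 0, 0, 20, -38, 0, 0.4],
  [0, 0, 0, 20, -38, 0, 0.4],
  [0, 0, 0, 20, -38, 0, 0.4],
  [0, 0, 0, 20, -38, 0, 0.4],
  [0, 0, 0, 20, -38, 0, 0.4],
  [0, 0, 0, 20, -38, 0, 0.4],
  [0, 0, 0, 10, -10, 0, 0.4],
  [0, 0, 0, 0, 0, 0, 0.4],
])

```text
time_s: 30.45
tcp_pos: [0.3491, -0.601, 0.2451]
eef_rot: [-180.0, 0.6, -178.8]
contact_force: [0.2, 0.4, 0.8]
gripper_width: 0.0613
```

```bash
python3 - <<'E'
from h import *
for n in ('side','top'):
  I=r.capture(n)[:,:,::-1]; cv2.imwrite(f'pics/{n}11f.png',I)
  c=I[60:300,170:400] if n=='side' else I[90:250,100:420]
  cv2.imwrite(f'pics/{n}11.png',cv2.resize(c,None,fx=2.4,fy=2.4))
E
```

```text
(no output)
```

View pics/side11.png

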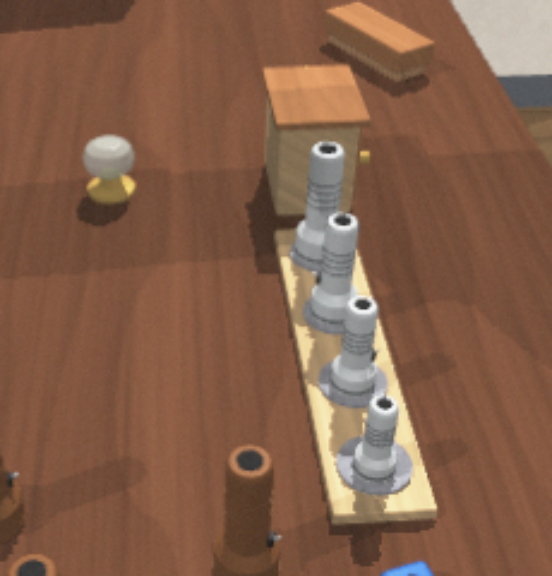

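View pics/top11.png

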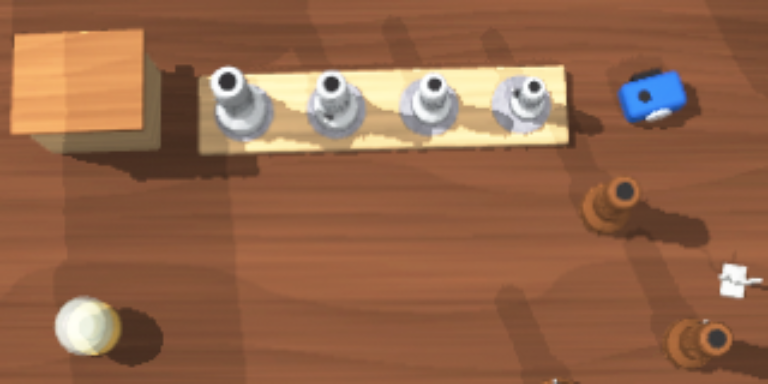

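```bash
python3 - <<'E'
from h import *
G={"top":[(227,80.5),(331,84.5),(434.5,84),(534,87)],"side":[(327,149),(343,220),(362,304),(384.5,404)]}
O={"top":(100,90),"side":(170,60)}; H=[.13,.115,.1,.085]
P={"top":[[0.6607,0.0962],[0.6626,0.0062],[0.6645,-0.0838],[0.6664,-0.1738]],"side":[[0.66,0.0936],[0.6621,0.0036],[0.6641,-0.0864],[0.6661,-0.1764]]}
for n in G:
    g=cv2.cvtColor(cv2.imread(f"pics/{n}11f.png"),cv2.COLOR_BGR2GRAY).astype(float)
    for i,(a,b) in enumerate(G[n]):
        u,v=a/2.4+O[n][0],b/2.4+O[n][1]; k=4
        Y,X=np.mgrid[round(v)-k:round(v)+k+1,round(u)-k:round(u)+k+1]
        w=np.clip(120-g[Y,X],0,None); w[(X-u)**2+(Y-v)**2>k*k]=0
        p=onplane(n,(w*X).sum()/w.sum(),(w*Y).sum()/w.sum(),H[i])
        print(n,i,p[:2].round(4),"minus pad mm",((p[:2]-P[n][i])*1000).round(1))
E
```

```text
top 0 [0.6612 0.0963] minus pad mm [0.5 0.1]
top 1 [0.6617 0.0054] minus pad mm [-0.9 -0.8]
top 2 [ 0.6644 -0.0867] minus pad mm [-0.1 -2.9]
top 3 [ 0.6659 -0.1781] minus pad mm [-0.5 -4.3]
side 0 [0.6602 0.0953] minus pad mm [0.2 1.7]
side 1 [0.661  0.0046] minus pad mm [-1.1  1. ]
side 2 [ 0.6637 -0.0872] minus pad mm [-0.4 -0.8]
side 3 [ 0.6652 -0.1796] minus pad mm [-0.9 -3.2]
```

```bash
python3 - <<'E'
from h import *
s=cv2.imread("pics/side11f.png");t=cv2.imread("pics/top11f.png")
a=cv2.resize(s[215:270,300:350],(500,550),interpolation=cv2.INTER_CUBIC)
for z,rad,c,col in((.015,.029,(.6661,-.1764),(0,255,0)),(.015,.016,(.6661,-.1764),(0,0,255)),(.030,.016,(.6661,-.1764),(255,0,0))):
    q=np.array([proj("side",[c[0]+rad*np.cos(k),c[1]+rad*np.sin(k),z]) for k in np.linspace(0,6.28,60)])
    cv2.polylines(a,[(((q-[300,215])+.5)*10).astype(int).reshape(-1,1,2)],True,col,1)
cv2.imwrite("pics/z.png",a)
E
```

```text
(no output)
```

View pics/z.png

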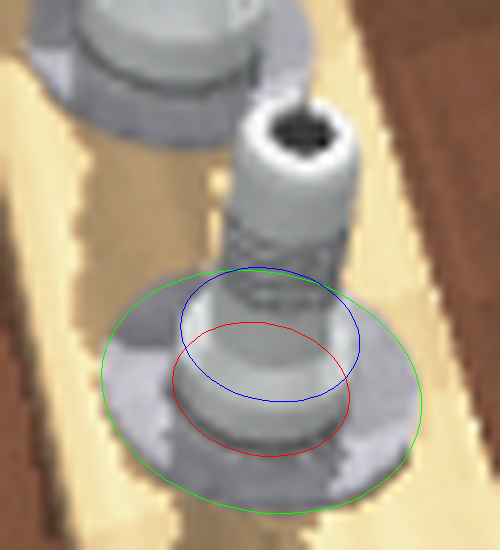

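The foot sits inside the predicted foot circle at the pad's middle, with its lower edge about 0.6 px off. The knob is at (136.7, 225.8) in the top view, unmoved. Handing in.

```bash
python3 -c "
from plant import r
print(r.close_job(), r.get_state()['time_s'])"
```

```text
the job is handed in; nothing more can be done
the job is handed in; nothing more can be done
```

The four silver flashlights now stand lens-down on the felt pads in height order: 115 mm next to the oak box, then 100, 85 and 70 mm. I handed the job in at about 30.6 s of the 109 s allowed.

- **Standing and order:** In the last side and top pictures all four are upright in the right order.
- **Left alone:** The glass doorknob's pixel position is unchanged. I touched none of the brown look-alikes, and the ones still in view look undisturbed.
- **Centring:** Measured at their tails, the 115 and 100 mm lights are within 2 mm of the pad centres. The 85 mm light is 1–3 mm off.
- **Check that disagreed:** The 70 mm light's tail measured 3–4 mm off along the row in both views. Its foot in the side view lay within about 1–2 mm of the pad centre, so I left it.
- **Forces:** The most I read was about 13 N, when setting down the 85 mm light. That comes from readings at the end of each move, not a continuous record.

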